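Hold the sprung lid of the ink-waste box just below its balance point

TASK

A colleague is about to empty a tray into the red ink-waste box: slide its yellow transport lock fully to the unlocked end stop, away from the lid, then raise the sprung lid by its black handle past its balance point (pointer beyond the white mark, into the orange band of the scale) without letting it swing on beyond the end of the orange band. Then bring it back and finish while holding it still with the gripper, pointer in the green band just below the balance point, so that it would fall shut by itself if released: do not let go at the end. Leave the jar, tins, cup, bottle, palette knife and roller where they are.

Things in the scene. Friction and masses are not known exactly. Their poses are not given: they have to be found in the camera images.
- waste_box: red steel waste box fixed to the table, walls at its x -90 and +110 mm, y -170 and +190, 100 mm high; origin on the table. Its front (-x) faces the robot, +y is left seen from there; turned up to 0.25 rad. The lid covers y -149 to +49; beyond it, to y +190, is a fixed flat deck 100 mm high with the yellow lock near its front and the jar at its rear.
- lid_hinge (a point): point on the lid's hinge axis (parallel to the box's y) at the box's rear: box x +100, y -50, z +103 mm; level with and straight behind the handle when the lid is shut
- balance_mark (a point): middle of the white mark on the curved scale that stands up at the lid's right side (box y -163), 18 mm wide, 130 mm from the hinge axis. Bands by lid angle: grey 0 to 0.60 rad, green 0.60 to 0.80, white 0.80 to 0.90 (middle 0.85: the balance point), orange 0.90 to 1.20. A yellow pointer on the lid's side edge moves along the scale's inside.
- lid_handle (a point): middle of the handle: black round bar, 12 mm thick, 130 mm long, parallel to the box's y, in the lid's plane 240 mm from the hinge axis, 103 mm above the table when shut. It stands 60 mm before the lid's edge, 50 mm before the box, on two steel rods 100 mm apart: fingers fit before and behind it between the rods. Turns with the lid.
- lid (a joint): lid angle in rad, 0 shut, growing as the handle rises in an arc towards the hinge at the rear; stop at 1.4. The 0.9 kg lid (180 by 198 mm) is nearly carried by a spring, with almost no friction. Below the balance point, 0.85, it falls shut by itself (about 0.1 to 1 N at the handle holds it); above, it swings open to the stop. The lock, while in, keeps it shut.
- lock (a joint): travel of the transport lock in m: 0 fully locked, 0.050 the unlocked end stop; starts between 0 and 0.012. It slides along the box's +y, away from the lid, with about 2 N of friction, and stays where it is left.
- lock_top (a point): centre of the top of the lock's yellow grip, a block 24 mm (box x) by 22 mm (box y) by 36 mm high, its top 142 mm above the table; at joint 0 it is at box x -40, y +105 mm. A flat steel tongue, at most 8 mm above the deck's track, runs from the grip towards -y over the lid's edge.
- jar: small amber glass jar with black cap, 44 mm diameter, 55 mm high, standing on the box's fixed deck behind the lock (box frame about x +65, y +140); origin at the centre of its underside; a bystander
- tin_yellow: ink tin with yellow label, 84 mm diameter, 85 mm high, loose on the table to the left; origin at the centre of its underside; a bystander
- tin_violet: ink tin with dark violet label, 84 mm diameter, 95 mm high, loose on the table to the left; origin at the centre of its underside; a bystander
- cup: light white plastic cup, 72 mm rim diameter, 85 mm high, loose on the table in front of the box; origin at the centre of its underside; a bystander
- squeeze_bottle: amber squeeze bottle, 56 mm diameter, 150 mm high, loose on the table at the right, beyond the ink slab; origin at the centre of its underside; a bystander
- palette_knife: palette knife with dark wooden handle, 220 mm long, 20 mm high, lying in front of the box; origin at the centre of its underside; a bystander
- brayer: ink roller, 100 mm wide red roller and wooden handle, about 175 mm long and 48 mm high, lying on the glass ink slab at the right; origin at the centre of its underside, below the front end of the handle; a bystander

How it is judged:
On the way, in this order (a step that is already met when the one before it is completed fails the run):
1. the lock is slid to its unlocked end stop (within 4 mm) while the lid is still shut (value of joint lock above 0.046 m and value of joint lid below 0.1 rad), for 0.1 s.
2. the lid is raised past its balance point, pointer in the orange band (value of joint lid above 0.9 rad), for 0.2 s.
At the end, for the whole second after the job is handed in: The lid is held still by the gripper's fingers (contact force over 0.1 N, under 0.06 rad/s) in the green band, 0.60 to 0.80 rad, just below its balance point of 0.85 rad; the lock is still at its unlocked end (over 44 of 50 mm) (value of joint lid between 0.6 and 0.8 rad and value of joint lock above 0.044 m and velocity of joint lid between -0.06 and 0.06 rad/s and contact force between the fingers and lid above 0.1 N); the arm keeps its last pose, push and grip.
It fails at once if the lid swings on beyond the orange band (over 1.22 rad) (value of joint lid above 1.22 rad).
It fails at once if a bystander (jar, tin, cup, bottle, palette knife, roller) is shifted by more than 25 mm (distance of any of jar, tin_yellow, tin_violet, cup, squeeze_bottle, palette_knife, brayer from where it was at the start of the episode above 0.025 m).
It also fails if it takes over 53 s, if anything falls off the work surface, if the arm or the gripper's body presses on something with over 40 N, if the wrist force passes 120 N, or if a joint passes its speed limit or range.

ROBOT

A 6-joint arm with a two-finger parallel gripper is mounted at the origin on the work surface. World frame = base frame: x ahead of the robot, y to its left, z up, the work surface at z = 0. Lengths are in m, angles in rad, forces in N, time in s.
With the tool pointing down it reaches from about 0.375 to 0.925 m from the base axis. Payload 5.7 kg.
Tool frame: the origin (TCP) lies at the very end of the fingers, on their centre line; the grasp point (between the pads) lies 19 mm behind it; z points along the fingers, y is the line along which they close (so a half turn about z gives the same grasp; the last joint's range is limited). The gripper opens to 85 mm and grips with 20 to 120 N. Pads are 22 mm wide; open, the fingers measure 114 mm over their backs; the gripper's body (76 mm by 85 mm) begins 54 mm behind the grasp point. The pads swing forward as they close: fully open they stand 13 mm farther back than shut.
Start: joints at [-1.319, 0.359, 1.51, -0, 1.272, -0.115], TCP at [0.215, -0.56, 0.231] pointing down, gripper open.
Joint ranges: [-2.97, 2.97], [-1.01, 2.36], [0.21, 2.38], [-0.96, 4.11], [0.2, 2.71], [-2.98, 2.98]. Speed limits (rad/s): [2.39, 2.39, 3.14, 3.14, 3.14, 3.14].

INTERFACE

Orientations are given as a rotation vector (axis times angle).
In Python, from rig import ctrl, vision gives the robot as it stands.
- The arm moves only by the tool servo_tool, never from a script. Its argument "plan" is a list of rows, each a list of 4 numbers: the shift along the tool's x, y, z in m, then the turn about the tool's z in degrees. In form: [[x, y, z, roll], ...]. A call has 1 to 10 rows; each row shifts and turns the commanded pose from where the row before left it, along the tool's axes as they then stand; what a row does not reach is not made up. A row lasts 1/10 s, in which the tool goes at most 50 mm and 8.59 degrees, less where a joint would pass 70% of its speed; a pose out of reach is approached as far as the arm can. A call is refused whole if a number of a shift passes 0.05 or a number of a turn 8.59, either way. A call with a gripper value outside its range is refused whole. "fingers" is the finger opening in m, from 0 to 0.0854, set as the call begins (left out, the last holds). The fingers move at their own pace and stop on an object; "force" is the grip in N (left out, the last holds). Time passes only in rows, so rows that do not move let the fingers close. It gives the time, the measured TCP pose, the force, the opening and the grip force at its end, in the units of the state.
- ctrl.sense(): the state, without advancing time (a new reading comes with each control period).
- vision.read_camera(name): name is "side" or "top"; returns a dict with "pixels" (420x560x3 uint8, red, green, blue), "fx", "fy", "cx", "cy" (pixels), "dist_coeffs" ([k1, k2, p1, p2, k3] as OpenCV has them; the pictures are not rectified), "R" (3x3) and "t" (3): a world point X has camera coordinates R X + t. Camera axes: x right, y down, z forward; pixel columns grow to the right and rows downward; lengths in m; the calibration is good to about 2 mm. A picture is of the moment at which its call begins. There is no depth.
- ctrl.close_job(): hands the job in; it is judged then, once.
The state is a dict: "time_s": time; "q": joint angles; "qd": joint speeds; "joint_efforts": joint torques, N m; "ee_pos": TCP position; "ee_rot": TCP orientation; "force": force on the tool from outside, world axes, zero at the start; "ft_torque": the same for the moment, N m; "opening": finger opening in m; "grasp_force": force on a finger pad.
Only numpy, scipy, OpenCV 4.12 (cv2) and the standard library are available. Lean on these libraries where they do the work, as an engineer would, in place of code of your own. Each camera call takes 0.05 s, during which the arm holds its last target. There are 200 camera calls.

## Working session

There is one attempt and no reset: what is moved stays moved. The work goes in short steps, Python scripts to look and compute and a tool call to move; the robot and the scene stay as the last step left them, time stands still between calls to the robot, and variables do not carry over. Pictures are saved under pics/ and viewed, at most 10 in all, crops included, and the job is handed in when it is done.

Besides the shell and the picture viewer there is one more tool, called after "Request:" in YAML: its name, and indented under it one key for each argument. servo_tool: Moves the arm, as the interface text tells. Its arguments: {"type":"object","properties":{"plan":{"type":"array","items":{"type":"array","items":{"type":"number"}}},"fingers":{"type":"number"},"force":{"type":"number"}},"required":["plan"]}

```bash
mkdir -p pics; ls; python3 - <<'E'
from rig import ctrl, vision
import cv2,pickle
for n in("side","top"):
    d=vision.read_camera(n); pickle.dump(d,open(n+"0.pkl","wb"))
    cv2.imwrite(f"pics/{n}0.png",d["pixels"][:,:,::-1])
s=ctrl.sense(); print(s)
E
```

```text
pics
{'time_s': 0.1, 'q': array([-1.31907004e+00,  3.59441379e-01,  1.51132870e+00, -1.09413069e-05,
        1.27247769e+00, -1.15077388e-01]), 'qd': array([ 0.0005749 , -0.00168014, -0.00303982,  0.00098474, -0.00069609,
        0.00069613]), 'joint_efforts': array([ 1.34711176e-03, -5.28648305e+01, -2.79350960e+01, -5.36573725e-05,
        4.94505526e-03,  4.69377915e-05]), 'ee_pos': array([ 0.21503   , -0.55949537,  0.23053092]), 'ee_rot': array([-3.08728113e+00, -5.72653207e-01,  1.93777422e-04]), 'force': array([ 0.25476112, -0.67371069, -0.37152105]), 'ft_torque': array([-0.02360238, -0.06626594, -0.03459615]), 'grasp_force': 0.0, 'opening': 0.08512235190323647}
```

View pics/side0.png

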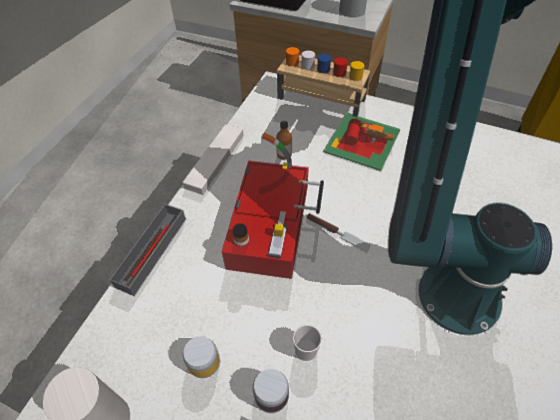

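View pics/top0.png

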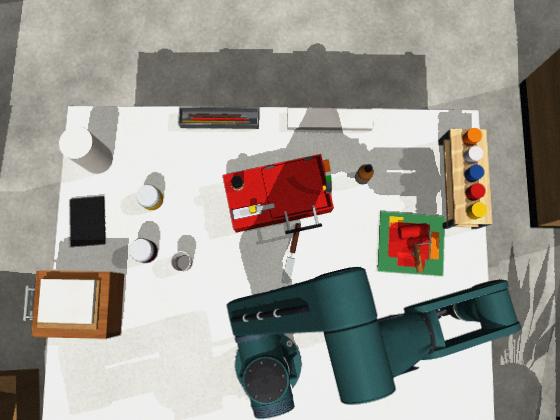

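The side view shows the box at about (265,220), with the yellow grip at (278,230) and the handle at (318,195). In the top view the box is at (278,192), the grip at (253,209) and the handle at (303,228). The cup is at (182,261) and the knife runs from (296,235) to (287,275).

```bash
cat > h.py <<'E'
import numpy as np,cv2,pickle
def load(n): return pickle.load(open(n,"rb"))
def K(d): return np.array([[d["fx"],0,d["cx"]],[0,d["fy"],d["cy"]],[0,0,1.]]),np.array(d["dist_coeffs"],float)
def ray(d,uv):
    k,c=K(d); R=np.array(d["R"]);t=np.array(d["t"])
    p=cv2.undistortPoints(np.array([[uv]],float),k,c)[0,0]
    v=R.T@np.array([p[0],p[1],1]); return -R.T@t, v/np.linalg.norm(v)
def plane(d,uv,z):
    o,v=ray(d,uv); return o+v*(z-o[2])/v[2]
def tri(d1,u1,d2,u2):
    o1,v1=ray(d1,u1);o2,v2=ray(d2,u2)
    s=np.linalg.lstsq(np.c_[v1,-v2],o2-o1,rcond=None)[0]
    a=o1+s[0]*v1;b=o2+s[1]*v2; return (a+b)/2,np.linalg.norm(a-b)
def proj(d,X):
    k,c=K(d); return cv2.projectPoints(np.array(X,float).reshape(-1,1,3),cv2.Rodrigues(np.array(d["R"]))[0],np.array(d["t"],float),k,c)[0][:,0]
E
python3 - <<'E'
from h import *
s,t=load("side0.pkl"),load("top0.pkl")
a=cv2.resize(s["pixels"][150:280,215:335],None,fx=3.3,fy=4.6*3.3/4.6,interpolation=cv2.INTER_CUBIC)
b=cv2.resize(t["pixels"][145:275,215:340],None,fx=3.2,fy=3.3,interpolation=cv2.INTER_CUBIC)
cv2.imwrite("pics/crop.png",np.hstack([a,b])[:,:,::-1]); print(a.shape,b.shape)
for n,d,r in(("s",s,(220,260,265,300)),("t",t,(195,225,230,280))):
    hsv=cv2.cvtColor(d["pixels"],cv2.COLOR_RGB2HSV)
    m=cv2.inRange(hsv,(22,120,100),(35,255,255)); 
    c=cv2.connectedComponentsWithStats(m)
    for st,ce in zip(c[2][1:],c[3][1:]):
        if r[2]-60<ce[0]<r[3]+80 and 140<ce[1]<260: print(n,"yellow",st,ce)
    m=cv2.inRange(hsv,(0,170,60),(8,255,255))|cv2.inRange(hsv,(174,170,60),(180,255,255))
    cs,_=cv2.findContours(m,0,2); cs=sorted(cs,key=cv2.contourArea)[-1]
    print(n,"red",cv2.approxPolyDP(cs,4,True)[:,0].tolist())
E
```

```text
(429, 396, 3) (429, 400, 3)
s yellow [331 138   9  10  27] [335.         142.66666667]
s yellow [283 163   5   5  22] [284.90909091 165.09090909]
s yellow [274 224  10  12  97] [278.4742268  229.51546392]
s red [[250, 165], [230, 231], [243, 223], [250, 239], [241, 247], [226, 240], [222, 251], [291, 263], [300, 210], [295, 222], [286, 219], [295, 218], [297, 208], [292, 205], [298, 203], [301, 185], [296, 181], [306, 179], [307, 168]]
t yellow [323 186   3   4  11] [324.09090909 187.36363636]
t yellow [249 205   7   9  48] [252.16666667 208.85416667]
t red [[320, 155], [223, 175], [230, 209], [260, 202], [275, 206], [232, 220], [234, 229], [282, 219], [284, 210], [289, 218], [313, 215], [307, 210], [312, 204], [317, 214], [330, 211], [330, 194], [322, 189], [315, 157], [320, 156], [324, 176]]
```

View pics/crop.png

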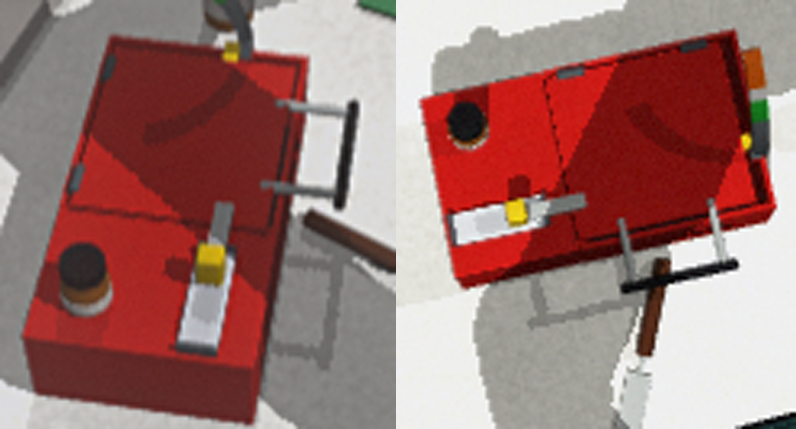

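Crop: the handle's ends are at side (322,181)/(318.6,211.5) and top (321,225)/(287,232). The lock grip's top is at about side (278.5,227) and top (252.3,208). The knife's handle end lies just under the handle bar.

```bash
python3 - <<'E'
from h import *
s,t=load("side0.pkl"),load("top0.pkl"); np.set_printoptions(precision=4,suppress=True)
P={}
for n,a,b,z in [("hR",(322,181.2),(320.9,225),.103),("hL",(318.6,211.5),(287.2,232),.103),("lock",(278.6,227.5),(252.3,208.2),.142),("rL",(222.5+.3,251),(223,174.6),.1),("rRs",(248.3,161.5),(321.6,154.5),.1)]:
    print(n,tri(s,a,t,b),plane(s,a,z),plane(t,b,z))
rl,rr=plane(t,(222.8,174.6),.1),plane(t,(321.6,154.3),.1)
print("rear len (0.36)",np.linalg.norm(rl-rr)); d=rl-rr; print("yaw rear",np.arctan2(-d[0],d[1]))
hR,hL=[(plane(t,(320.9,225),.103)+plane(s,(322,181.2),.103))/2,(plane(t,(287.2,232),.103)+plane(s,(318.6,211.5),.103))/2]
d=hL-hR;print("handle len .13",np.linalg.norm(d),"yaw",np.arctan2(-d[0],d[1]),"mid",(hL+hR)/2)
yaw=np.arctan2(-(rl-rr)[0],(rl-rr)[1])
c,si=np.cos(yaw),np.sin(yaw);R=np.array([[c,-si],[si,c]])
# origin from handle mid (box -140,-50), from rear corners
print("O handle",((hL+hR)/2)[:2]-R@[-.14,-.05],"O rear",(rl[:2]-R@[.11,.19]),rr[:2]-R@[.11,-.17])
O=rl[:2]*.5+rr[:2]*.5-R@[.11,.01]
lk=tri(s,(278.6,227.5),t,(252.3,208.2))[0]; print("lock in box",R.T@(lk[:2]-O))
print("cup",plane(t,(182,258),.085),"knife end",plane(t,(215+265/3.2,145+262/3.3),.02),plane(s,(215+308/3.3,150+215/3.3),.02))
E
```

```text
hR (array([ 0.4856, -0.1823,  0.0984]), np.float64(0.0025306921648487464)) [ 0.4858 -0.1783  0.103 ] [ 0.4837 -0.1821  0.103 ]
hL (array([ 0.4579, -0.0654,  0.0965]), np.float64(0.0014395077971670327)) [ 0.4558 -0.0604  0.103 ] [ 0.4578 -0.0652  0.103 ]
lock (array([0.5353, 0.0561, 0.1311]), np.float64(5.107806933041673e-06)) [0.5321 0.0632 0.142 ] [0.5334 0.0555 0.142 ]
rL (array([0.6612, 0.1649, 0.0936]), np.float64(0.0011904219681870844)) [0.658  0.1682 0.1   ] [0.6602 0.1643 0.1   ]
rRs (array([ 0.7443, -0.1864,  0.0855]), np.float64(0.004282444214852242)) [ 0.7395 -0.1738  0.1   ] [ 0.738  -0.1856  0.1   ]
rear len (0.36) 0.35935608610471426
yaw rear 0.2202238580767479
handle len .13 0.12062926865781101 yaw 0.2335976634610713 mid [ 0.4708 -0.1215  0.103 ]
O handle [ 0.5965 -0.0421] O rear [ 0.5944 -0.0444] [ 0.5943 -0.0438]
lock in box [-0.0357  0.1107]
cup [0.3641 0.3002 0.085 ] knife end [ 0.4963 -0.105   0.02  ] [ 0.4985 -0.097   0.02  ]
```

Box origin ≈ (0.595,-0.043) with yaw 0.225. The rear edge, handle and lock agree with this within 5 mm. I'll move the closed fingers to the -y side of the lock grip.

Request:
servo_tool:
  plan:
    - [0,0,-0.04,8.1]
    - [0.03,-0.032,0,0]
    - [0.03,-0.032,0,0]
    - [0.03,-0.032,0,0]
    - [0.03,-0.032,0,0]
    - [0.03,-0.032,0,0]
    - [0.03,-0.032,0,0]
    - [0.03,-0.032,0,0]
    - [0.03,-0.032,0,0]
    - [0.03,-0.032,0,0]
  fingers: 0
  force: 30

```text
time_s: 1.1
ee_pos: [0.4143, -0.2172, 0.2711]
ee_rot: [-3.121, -0.353, 0.0]
force: [1.5, -0.0, -0.0]
opening: 0.0
grasp_force: 0.0
```

Request:
servo_tool:
  plan:
    - [0.029,-0.032,0,0]
    - [0.029,-0.032,0,0]
    - [0.029,-0.032,0,0]
    - [0.029,-0.032,0,0]
    - [0.029,-0.032,0,0]
    - [0.03,-0.033,0,0]
    - [0,0,0.04,0]
    - [0,0,0.04,0]
    - [0,0,0.03,0]
    - [0,0,0,0]

```text
time_s: 2.1
ee_pos: [0.5375, 0.0089, 0.1571]
ee_rot: [-3.119, -0.354, 0.014]
force: [0.1, -0.5, -0.4]
opening: -0.0
grasp_force: 0.0
```

```bash
python3 - <<'E'
from rig import ctrl, vision
from h import *
t=vision.read_camera("top");s=vision.read_camera("side")
a=cv2.resize(s["pixels"][150:280,215:335],None,fx=3.3,fy=3.3,interpolation=cv2.INTER_CUBIC)
b=cv2.resize(t["pixels"][145:275,215:340],None,fx=3.2,fy=3.3,interpolation=cv2.INTER_CUBIC)
cv2.imwrite("pics/c2.png",np.hstack([a,b])[:,:,::-1]); print(ctrl.sense()["ee_pos"])
E
```

```text
[0.54113743 0.00824256 0.16132476]
```

View pics/c2.png

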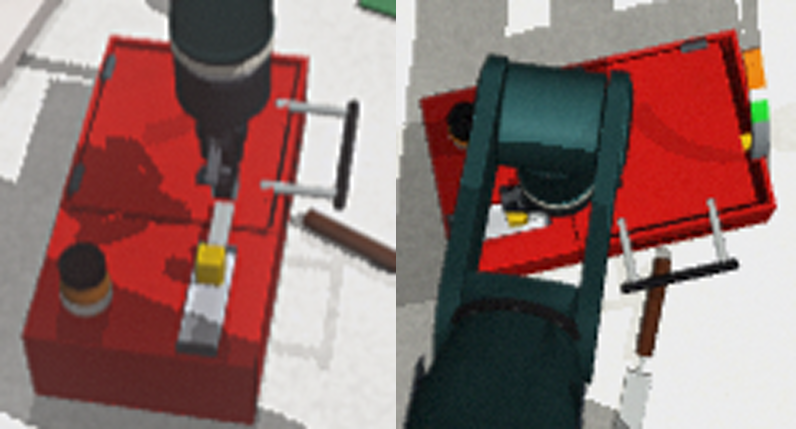

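The finger tip (side crop (226,195)) is above the tongue, in line with the grip (210,262). I'll lower it and push.

Request:
servo_tool:
  plan:
    - [0,0,0.03,0]
    - [0,0,0.013,0]
    - [0,-0.01,0,0]
    - [0,-0.01,0,0]
    - [0,-0.01,0,0]
    - [0,-0.01,0,0]
    - [0,-0.01,0,0]
    - [0,0,0,0]

```text
time_s: 3.0
ee_pos: [0.5301, 0.0585, 0.1189]
ee_rot: [-3.121, -0.355, -0.001]
force: [-0.4, 0.4, 0.6]
opening: 0.0002
grasp_force: 0.0
```

Request:
servo_tool:
  plan:
    - [0,-0.006,0,0]
    - [0,-0.006,0,0]
    - [0,-0.005,0,0]
    - [0,0,0,0]
    - [0,0,0,0]

```text
time_s: 3.5
ee_pos: [0.5259, 0.0739, 0.1181]
ee_rot: [-3.121, -0.353, 0.001]
force: [-0.7, -0.5, -0.4]
opening: 0.0002
grasp_force: 0.0
```

Request:
servo_tool:
  plan:
    - [0,-0.004,0,0]
    - [0,-0.004,0,0]

```text
time_s: 3.7
ee_pos: [0.5246, 0.08, 0.1182]
ee_rot: [3.119, 0.354, -0.001]
force: [1.4, -19.9, 0.1]
opening: -0.0002
grasp_force: 10.1
```

Request:
servo_tool:
  plan:
    - [0,-0.003,0,0]
    - [0,-0.003,0,0]

```text
time_s: 3.9
ee_pos: [0.5247, 0.0805, 0.1185]
ee_rot: [3.108, 0.359, 0.001]
force: [3.8, -39.9, -0.6]
opening: -0.0001
grasp_force: 19.6
```

```bash
python3 - <<'E'
from rig import ctrl, vision
from h import *
s=vision.read_camera("side");pickle.dump(s,open("s3.pkl","wb"))
a=cv2.resize(s["pixels"][150:280,215:335],None,fx=4,fy=4,interpolation=cv2.INTER_CUBIC)
cv2.imwrite("pics/c3.png",a[:,:,::-1]); x=ctrl.sense();print(x["ee_pos"],x["force"])
m=cv2.inRange(cv2.cvtColor(s["pixels"],cv2.COLOR_RGB2HSV),(22,120,100),(35,255,255))[200:280,240:320]
M=cv2.moments(m); uv=(M["m10"]/M["m00"]+240,M["m01"]/M["m00"]+200);print(uv)
c,si=np.cos(.225),np.sin(.225)
for u in((278.47,229.5),uv): 
    p=plane(s,u,.13)[:2]-[.595,-.043]; print(p@[c,si],p@[-si,c])
E
```

```text
[0.52464736 0.08027428 0.1184352 ] [  4.4197617  -31.13281861  -2.34084464]
(275.66279069767444, 243.82558139534882)
-0.03676582872845895 0.1159770515296467
-0.03729868359558565 0.16452161557243614
```

View pics/c3.png

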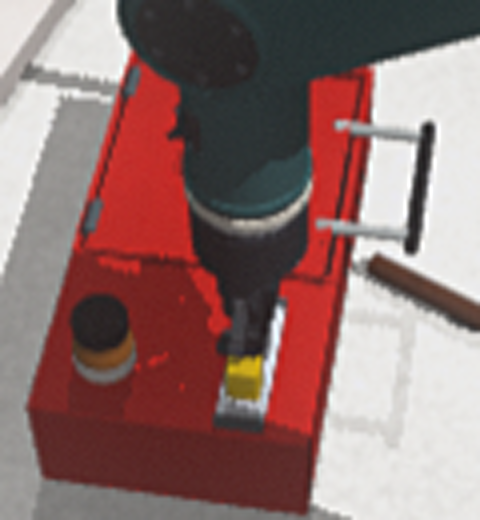

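The grip moved ~48 mm and hit the stop hard (40 N), so the lock is at its end. Next I'll back off, rise and roll -90° for the handle.

Request:
servo_tool:
  plan:
    - [0,0.012,0,0]
    - [0,0,-0.04,0]
    - [0,0,-0.04,-8.5]
    - [0,0,0,-8.5]
    - [0,0,0,-8.5]
    - [0,0,0,-8.5]
    - [0,0,0,-8.5]
    - [0,0,0,-8.5]
    - [0,0,0,-8.5]
    - [0,0,0,-8.5]
  fingers: 0.04

```text
time_s: 4.95
ee_pos: [0.5256, 0.0759, 0.1981]
ee_rot: [-2.384, -2.045, 0.0]
force: [-0.9, 0.1, 0.2]
opening: 0.0398
grasp_force: 0.0
```

Request:
servo_tool:
  plan:
    - [0,0,0,-8.5]
    - [0,0,0,-8.5]
    - [0,0,0,-5]
    - [0,0,0,0]

```text
time_s: 5.35
ee_pos: [0.5256, 0.0759, 0.1982]
ee_rot: [-1.956, -2.457, -0.0]
force: [-0.7, -0.4, -0.4]
opening: 0.0403
grasp_force: 0.0
```

```bash
cat > rel.py <<'E'
from rig import ctrl
import numpy as np,cv2,sys
np.set_printoptions(precision=4,suppress=True)
x=ctrl.sense();R=cv2.Rodrigues(x["ee_rot"])[0]
print(x["ee_pos"],"q",x["q"],"f",x["force"],"heads",np.arctan2(R[1,:2],R[0,:2]))
if len(sys.argv)>1: print("tool delta",R.T@(np.array(sys.argv[1:4],float)-x["ee_pos"]))
E
python3 rel.py .470 -.123 .18
```

```text
[0.5256 0.0759 0.1982] q [ 0.0128  0.2947  1.6993  0.0007  1.1482 -0.2134] f [-0.7233 -0.3935 -0.4006] heads [1.7968 0.226 ]
tool delta [-0.1814 -0.0988  0.0181]
```

Request:
servo_tool:
  plan:
    - [-0.036,-0.02,0,0]
    - [-0.036,-0.02,0,0]
    - [-0.036,-0.02,0,0]
    - [-0.036,-0.02,0,0]
    - [-0.037,-0.019,0,0]
    - [0,0,0.018,0]
    - [0,0,0.02,0]
    - [0,0,0,0]

```text
time_s: 6.15
ee_pos: [0.4679, -0.1226, 0.1583]
ee_rot: [-1.959, -2.45, 0.002]
force: [0.1, 0.4, -1.6]
opening: 0.04
grasp_force: 0.0
```

```bash
python3 - <<'E'
from rig import ctrl, vision
from h import *
s=vision.read_camera("side");t=vision.read_camera("top")
a=cv2.resize(s["pixels"][150:280,225:355],None,fx=3.3,fy=3.3,interpolation=cv2.INTER_CUBIC)
b=cv2.resize(t["pixels"][165:265,250:350],None,fx=3.7,fy=4.29,interpolation=cv2.INTER_CUBIC)
cv2.imwrite("pics/c4.png",np.hstack([a,b[:429]])[:,:,::-1])
E
python3 rel.py .470 -.123 .082
```

```text
[ 0.4697 -0.1227  0.1603] q [-0.3982  0.2794  1.837   0.0003  1.0264 -0.6224] f [ 0.3047 -0.9033  0.2117] heads [1.7948 0.224 ]
tool delta [-0.0004  0.0003  0.0783]
```

View pics/c4.png

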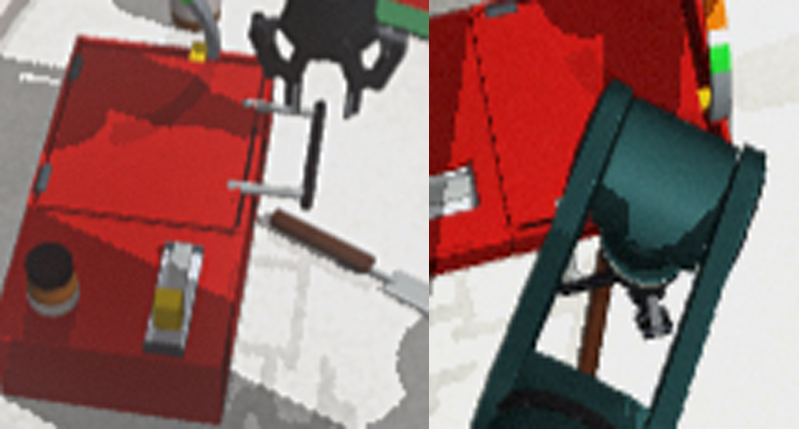

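The open fingers straddle the bar's line (side crop (290,100)/(350,110), above the bar at (315,150)). I'll descend 79 mm and close.

Request:
servo_tool:
  plan:
    - [0,0,0.03,0]
    - [0,0,0.03,0]
    - [0,0,0.019,0]
    - [0,0,0,0]

```text
time_s: 6.65
ee_pos: [0.469, -0.1221, 0.0802]
ee_rot: [-1.955, -2.455, 0.001]
force: [-1.3, 0.5, 0.5]
opening: 0.0404
grasp_force: 0.0
```

Request:
servo_tool:
  plan:
    - [0,0,0,0]
    - [0,0,0,0]
    - [0,0,0,0]
    - [0,0,0,0]
    - [0,0,0,0]
  fingers: 0.0
  force: 20

```text
time_s: 7.15
ee_pos: [0.472, -0.1232, 0.0826]
ee_rot: [1.956, 2.454, 0.004]
force: [4.3, 3.7, 2.2]
opening: 0.0113
grasp_force: 22.3
```

```bash
python3 rel.py; python3 - <<'E'
import numpy as np
th=np.arange(0,1.06,.1);y=.24*(1-np.cos(th));z=.24*np.sin(th)
print(np.c_[th,y,z,np.diff(y,append=0),np.diff(z,append=0)].round(4))
E
```

```text
[ 0.472  -0.1232  0.0826] q [-0.3979  0.3967  1.9123  0.0016  0.8284 -0.6239] f [4.3455 3.6607 2.1812] heads [1.7957 0.2249]
[[ 0.      0.      0.      0.0012  0.024 ]
 [ 0.1     0.0012  0.024   0.0036  0.0237]
 [ 0.2     0.0048  0.0477  0.0059  0.0232]
 [ 0.3     0.0107  0.0709  0.0082  0.0225]
 [ 0.4     0.0189  0.0935  0.0104  0.0216]
 [ 0.5     0.0294  0.1151  0.0125  0.0205]
 [ 0.6     0.0419  0.1355  0.0145  0.0191]
 [ 0.7     0.0564  0.1546  0.0164  0.0176]
 [ 0.8     0.0728  0.1722  0.018   0.0158]
 [ 0.9     0.0908  0.188   0.0195  0.014 ]
 [ 1.      0.1103  0.202  -0.1103 -0.202 ]]
```

The bar is gripped. I'll follow the arc in 0.05 rad rows up to 0.5 rad.

Request:
servo_tool:
  plan:
    - [0,0.0003,-0.012,0]
    - [0,0.0009,-0.012,0]
    - [0,0.0015,-0.012,0]
    - [0,0.0021,-0.0117,0]
    - [0,0.0027,-0.0117,0]
    - [0,0.0032,-0.0115,0]
    - [0,0.0038,-0.0113,0]
    - [0,0.0044,-0.0112,0]
    - [0,0.005,-0.011,0]
    - [0,0.0054,-0.0106,0]

```text
time_s: 8.15
ee_pos: [0.5019, -0.1163, 0.1978]
ee_rot: [1.955, 2.452, 0.007]
force: [12.2, 4.4, -9.2]
opening: 0.0115
grasp_force: 22.8
```

```bash
python3 rel.py
```

```text
[ 0.5019 -0.1163  0.1978] q [-0.3637  0.2693  1.7384  0.0029  1.1273 -0.5898] f [12.2032  4.4075 -9.1634] heads [1.7956 0.2248]
```

The lid follows, with a slight pull towards +x. I'll continue with a couple of extra mm in y up to ~0.85.

Request:
servo_tool:
  plan:
    - [0,0.007,-0.0105,0]
    - [0,0.0075,-0.01,0]
    - [0,0.007,-0.0098,0]
    - [0,0.0075,-0.0094,0]
    - [0,0.008,-0.009,0]
    - [0,0.0084,-0.0086,0]
    - [0,0.0087,-0.008,0]
    - [0,0,0,0]

```text
time_s: 8.95
ee_pos: [0.5522, -0.1046, 0.2631]
ee_rot: [1.956, 2.457, 0.0]
force: [-0.4, -3.3, -0.1]
opening: 0.0113
grasp_force: 22.5
```

```bash
python3 rel.py
```

```text
[ 0.5522 -0.1046  0.2631] q [-0.3098  0.276   1.5517 -0.0005  1.3126 -0.5356] f [-0.4353 -3.2923 -0.103 ] heads [1.7967 0.2259]
```

θ ≈ 0.85 by both coordinates. On to ~1.0.

Request:
servo_tool:
  plan:
    - [0,0.0092,-0.0077,0]
    - [0,0.0096,-0.0072,0]
    - [0,0.0099,-0.0067,0]
    - [0,0,0,0]
    - [0,0,0,0]
    - [0,0,0,0]
    - [0,0,0,0]
    - [0,0,0,0]

```text
time_s: 9.75
ee_pos: [0.5788, -0.0984, 0.2834]
ee_rot: [1.958, 2.457, -0.001]
force: [-2.5, -4.1, 6.0]
opening: 0.011
grasp_force: 23.0
```

```bash
python3 rel.py; python3 - <<'E'
from rig import vision
from h import *
s=vision.read_camera("side");t=vision.read_camera("top")
a=cv2.resize(s["pixels"][140:270,225:355],None,fx=3.3,fy=3.3,interpolation=cv2.INTER_CUBIC)
b=cv2.resize(t["pixels"][135:235,260:360],None,fx=3.7,fy=4.29,interpolation=cv2.INTER_CUBIC)
cv2.imwrite("pics/c5.png",np.hstack([a,b[:429]])[:,:,::-1])
E
```

```text
[ 0.5788 -0.0984  0.2834] q [-0.2856  0.2985  1.4684 -0.0005  1.3748 -0.5107] f [-2.5081 -4.1224  6.0012] heads [1.796  0.2252]
```

View pics/c5.png

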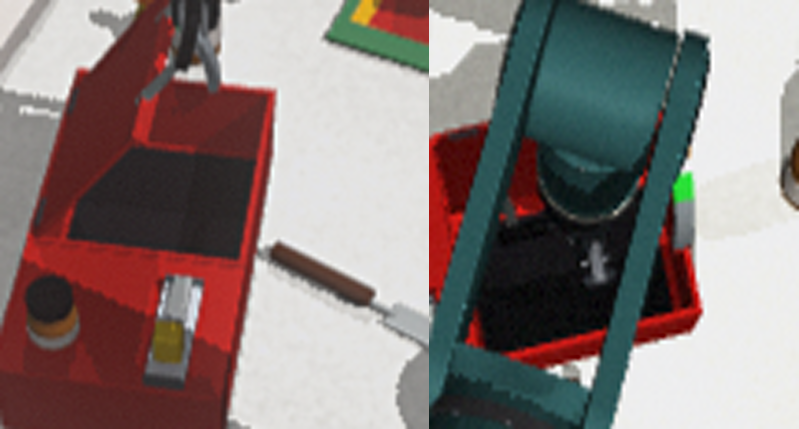

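The lid is well open (θ≈0.99 from both y and z), and the lock is still at its far end. Now back to ~0.70.

Request:
servo_tool:
  plan:
    - [0,-0.0099,0.0067,0]
    - [0,-0.0096,0.0072,0]
    - [0,-0.0092,0.0077,0]
    - [0,-0.0087,0.008,0]
    - [0,-0.0084,0.0086,0]
    - [0,-0.008,0.009,0]
    - [0,0,0,0]
    - [0,0,0,0]
    - [0,0,0,0]
    - [0,0,0,0]

```text
time_s: 10.85
ee_pos: [0.5265, -0.1101, 0.2356]
ee_rot: [-1.957, -2.457, 0.0]
force: [1.6, -4.1, -0.8]
opening: 0.0108
grasp_force: 22.7
```

```bash
python3 rel.py; python3 - <<'E'
from rig import vision
from h import *
s=vision.read_camera("side");t=vision.read_camera("top")
a=cv2.resize(s["pixels"][140:270,225:355],None,fx=3.3,fy=3.3,interpolation=cv2.INTER_CUBIC)
b=cv2.resize(t["pixels"][135:235,260:360],None,fx=3.7,fy=4.29,interpolation=cv2.INTER_CUBIC)
cv2.imwrite("pics/c6.png",np.hstack([a,b[:429]])[:,:,::-1])
E
```

```text
[ 0.5265 -0.1101  0.2356] q [-0.3346  0.2659  1.638  -0.0001  1.2383 -0.5599] f [ 1.6457 -4.0878 -0.8374] heads [1.7962 0.2254]
```

View pics/c6.png

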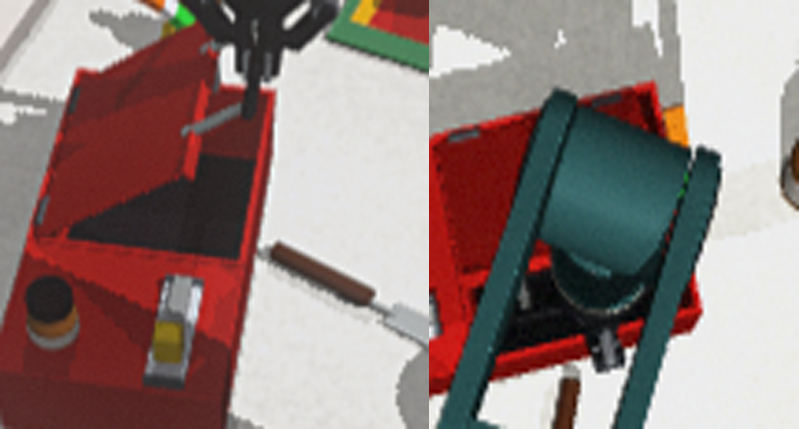

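The fingers hold the bar (side crop (248,100)), with the pointer (168,28) at the green patch. z gives θ=0.69 and y gives 0.70, and the lock and knife haven't moved. I'll hand it in.

```bash
python3 -c "
from rig import ctrl
print(ctrl.close_job())"
```

```text
the job is handed in; nothing more can be done
None
```

I handed the job in with the lock at its unlocked end stop. The lid had been raised to about 0.99 rad and brought back, and the gripper was holding it still at about 0.70 rad in the green band; the hand-in call returned no verdict.

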